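# Pack the storage canister full of vials and cover it

## Task

Finish packing the round canister: stand the three big glass vials that are still on the bench in the cup with the four already there, so that all seven stand upright on its floor, one in the middle and six round it. Then put the clear cover over the cup, fully home on the foot of the canister. Keep the vials upright throughout, and leave the other things on the bench, the two small vials included, where they are.

Things in the scene. Friction and masses are not known exactly. Their poses are not given: they have to be found in the camera images.
- canister: round vial canister, loose but heavy (0.8 kg): grey foot disc 104 mm in diameter, 6 mm thick; on it an open metal cup, outside diameter 79.6 mm (78 at the rim), inside 74 mm, rim 40 mm above the table. Origin: centre of the foot's underside, z up. Four vials stand loose in it side by side, part of a ring; the middle and two adjacent ring places are empty
- cup_floor (a point): centre of the cup's inner floor, 10 mm above the canister's origin; caps of vials standing here end 77 mm above it. Seven vials fit only as one in the middle and six round it, ring centres about 24 mm from the axis and 60 degrees apart, with 1 to 2 mm of play; vials in the cup give way when nudged
- cover: deep clear round cover for the canister, open below, standing upright on the table: outside diameter 91 mm (93 over the grey band at its bottom edge), inside about 85 mm, inside height 88 mm, flat top at 91 mm, 0.14 kg. Origin: centre of its bottom edge, z up. Fully home it surrounds the cup and its bottom edge rests on the foot disc, 6 mm above the canister's origin
- cover_knob (a point): middle of the round grey knob on the cover, 104 mm above the cover's origin; the knob is 22 mm in diameter from 6 mm below to 6 mm above this point and its top is 8 mm above this point
- loose_1: glass vial, body 22.6 mm in diameter, 77 mm tall, 30 g; bevelled foot, short shoulder at 58 mm, ribbed metal cap 20 mm in diameter from 64 to 77 mm. Origin: centre of its underside, z up its axis. At the start it stands on the table outside the canister.
- loose_2: glass vial, body 22.6 mm in diameter, 77 mm tall, 30 g; bevelled foot, short shoulder at 58 mm, ribbed metal cap 20 mm in diameter from 64 to 77 mm. Origin: centre of its underside, z up its axis. At the start it stands on the table outside the canister.
- loose_3: glass vial, body 22.6 mm in diameter, 77 mm tall, 30 g; bevelled foot, short shoulder at 58 mm, ribbed metal cap 20 mm in diameter from 64 to 77 mm. Origin: centre of its underside, z up its axis. At the start it stands on the table outside the canister.
- packed_1: glass vial, body 22.6 mm in diameter, 77 mm tall, 30 g; bevelled foot, short shoulder at 58 mm, ribbed metal cap 20 mm in diameter from 64 to 77 mm. Origin: centre of its underside, z up its axis. At the start it already stands in the canister's cup.
- packed_2: glass vial, body 22.6 mm in diameter, 77 mm tall, 30 g; bevelled foot, short shoulder at 58 mm, ribbed metal cap 20 mm in diameter from 64 to 77 mm. Origin: centre of its underside, z up its axis. At the start it already stands in the canister's cup.
- packed_3: glass vial, body 22.6 mm in diameter, 77 mm tall, 30 g; bevelled foot, short shoulder at 58 mm, ribbed metal cap 20 mm in diameter from 64 to 77 mm. Origin: centre of its underside, z up its axis. At the start it already stands in the canister's cup.
- packed_4: glass vial, body 22.6 mm in diameter, 77 mm tall, 30 g; bevelled foot, short shoulder at 58 mm, ribbed metal cap 20 mm in diameter from 64 to 77 mm. Origin: centre of its underside, z up its axis. At the start it already stands in the canister's cup.
- small_vial_a: bystander: small capped glass vial, 16 mm in diameter and 38 mm tall, standing on the table among the big ones; does not belong in the canister. Origin: centre of its underside.
- small_vial_b: bystander: small capped glass vial, 16 mm in diameter and 38 mm tall, standing on the table among the big ones; does not belong in the canister. Origin: centre of its underside.
- syringe: bystander: plastic syringe lying on the table, 132 mm long, 24 mm wide, 19 mm high. Origin: middle of its underside, long axis along y.
- disc_filter: bystander: white disc filter, 26 mm in diameter, 14 mm high, on the table. Origin: centre of its underside.
- marker: bystander: marker pen lying at the table's front edge, 135 mm long, 16 mm high. Origin: middle of its underside, long axis along y.
Things that resemble listed ones, but are neither listed nor needed, are in the scene too. Leave any pink look-alike of the loose_2 alone.

How it is judged:
On the way, in this order (a step that is already met when the one before it is completed fails the run):
1. one of the vials from the bench stands home in the cup (((horizontal distance between loose_1 and canister below 0.029 m and z of loose_1 in the frame of canister between 0.007 and 0.014 m and angle between loose_1's own z axis and vertical below 0.12 rad) or (horizontal distance between loose_2 and canister below 0.029 m and z of loose_2 in the frame of canister between 0.007 and 0.014 m and angle between loose_2's own z axis and vertical below 0.12 rad) or (horizontal distance between loose_3 and canister below 0.029 m and z of loose_3 in the frame of canister between 0.007 and 0.014 m and angle between loose_3's own z axis and vertical below 0.12 rad))), for 0.2 s.
2. two of them stand home in the cup (((horizontal distance between each of loose_1, loose_2 and canister below 0.029 m and z of loose_1 in the frame of canister between 0.007 and 0.014 m and angle between each of loose_1, loose_2's own z axis and vertical below 0.12 rad and z of loose_2 in the frame of canister between 0.007 and 0.014 m) or (horizontal distance between each of loose_1, loose_3 and canister below 0.029 m and z of loose_1 in the frame of canister between 0.007 and 0.014 m and angle between each of loose_1, loose_3's own z axis and vertical below 0.12 rad and z of loose_3 in the frame of canister between 0.007 and 0.014 m) or (horizontal distance between each of loose_2, loose_3 and canister below 0.029 m and z of loose_2 in the frame of canister between 0.007 and 0.014 m and angle between each of loose_2, loose_3's own z axis and vertical below 0.12 rad and z of loose_3 in the frame of canister between 0.007 and 0.014 m))), for 0.2 s.
3. all seven vials stand home in the cup (horizontal distance between each of loose_1, loose_2, loose_3, packed_1, packed_2, packed_3, packed_4 and canister below 0.029 m and z of loose_1 in the frame of canister between 0.007 and 0.014 m and angle between each of loose_1, loose_2, loose_3, packed_1, packed_2, packed_3, packed_4's own z axis and vertical below 0.12 rad and z of loose_2 in the frame of canister between 0.007 and 0.014 m and z of loose_3 in the frame of canister between 0.007 and 0.014 m and z of packed_1 in the frame of canister between 0.007 and 0.014 m and z of packed_2 in the frame of canister between 0.007 and 0.014 m and z of packed_3 in the frame of canister between 0.007 and 0.014 m and z of packed_4 in the frame of canister between 0.007 and 0.014 m), for 0.2 s.
At the end, for the whole second after the job is handed in: Seven big vials rest in the cup, each within 29 mm of its axis, underside 7 to 14 mm above the canister's origin, tilt under 0.12 rad. Cover at rest within 6 mm of the axis, bottom edge 3 to 9.5 mm above that origin, tilt under 0.04 rad. Canister flat on the table (all of step 3 and linear speed of each of loose_1, loose_2, loose_3, packed_1, packed_2, packed_3, packed_4, cover, canister below 0.02 m/s and horizontal distance between cover and canister below 0.006 m and z of cover in the frame of canister between 0.003 and 0.0095 m and angle between each of cover, canister's own z axis and vertical below 0.04 rad and height (world z) of canister below 0.004 m); the robot touches nothing.
It fails at once if a big vial is tipped by more than 0.6 rad (angle between any of loose_1, loose_2, loose_3, packed_1, packed_2, packed_3, packed_4's own z axis and vertical above 0.6 rad).
It fails at once if one of the bystanders is moved by more than 30 mm (distance of any of small_vial_a, small_vial_b, syringe, disc_filter, marker from where it was at the start of the episode above 0.03 m).
It also fails if it takes over 72 s, if anything falls off the work surface, if the arm or the gripper's body presses on something with over 40 N, if the wrist force passes 120 N, or if a joint passes its speed limit or range.

## Robot

A 6-joint arm with a two-finger parallel gripper is mounted at the origin on a cart in front of the work surface, level with it; the furniture and walls round the work are solid. World frame = base frame: x ahead of the robot, y to its left, z up, the work surface at z = 0. Lengths are in m, angles in rad, forces in N, time in s.
With the tool pointing down it reaches from about 0.3 to 0.875 m from the base axis. Payload 6.4 kg.
Tool frame: the origin (TCP) lies midway between the tips of the shut fingers; the grasp point (between the pads) lies 19 mm behind it; z points along the fingers, y is the line along which they close (so a half turn about z gives the same grasp; the last joint's range is limited). The gripper opens to 88 mm and grips with 3 to 60 N. Pads are 18 mm wide; open, the fingers measure 123 mm over their backs; the gripper's body (75 mm by 187 mm) begins 45 mm behind the grasp point.
Start: joints at [0.942, 0.181, 1.607, -0, 1.354, -0.206], TCP at [0.236, 0.524, 0.202] pointing down, gripper open.
Joint ranges: [-2.99, 2.99], [-0.89, 2.07], [0.3, 2.58], [-1.14, 4.28], [0, 2.63], [-3.12, 3.12]. Speed limits (rad/s): [2.57, 2.57, 3.01, 3.14, 3.14, 3.14].

## Interface

Orientations are given as a 3x3 rotation matrix whose columns are the frame's x, y, z axes.
In Python, from station import bot, viewer gives the robot as it stands.
- The arm moves only by the tool step_arm, never from a script. Its argument "motion" is a list of rows, each a list of 2 entries, a list of its own where there are three numbers: the shift along the tool's x, y, z in cm, then the turn about the tool's z in degrees. In form: [[[x, y, z], spin], ...]. A call has exactly 5 rows; each row shifts and turns the commanded pose from where the row before left it, along the tool's axes as they then stand; what a row does not reach is not made up. A row lasts 1/12 s, in which the tool goes at most 41.7 mm and 7.16 degrees, less where a joint would pass 70% of its speed; a pose out of reach is approached as far as the arm can. A call with a gripper value outside its range is refused whole. "jaw" is the opening, from 0 (shut) to 1 (fully open), set as the call begins (left out, the last holds). The fingers move at their own pace and stop on an object; "force" is the grip in N (left out, the last holds). Time passes only in rows, so rows that do not move let the fingers close, or fill a call up. It gives the time, the measured TCP pose, the force, the opening and the grip force at its end, in the units of the state.
- bot.state(): the state, without advancing time (a new reading comes with each control period).
- viewer.read_camera(name): name is "scene" or "top" or "wrist"; returns a dict with "frame" (420x560x3 uint8, red, green, blue), "range_z" (420x560 float32, m along the optical axis (not along the pixel's ray), 0 where there is no reading), "vfov" (degrees; the focal length in pixels is half the picture's height over the tangent of half this angle, whatever the lens; pixels are square), "cx", "cy" (the principal point, pixels), "k1" (the pictures are not rectified: a ray, as slopes to the right and down, at radius r is drawn at 1 + k1 r^2 times it, then the intrinsics apply), "world_to_cam" (4x4, takes a point from world to camera coordinates). Camera axes: x right, y down, z forward; pixel columns grow to the right and rows downward; lengths in m; the calibration is good to about 2 mm. A picture is of the moment at which its call begins.
- bot.hand_in(): hands the job in; it is judged then, once.
The state is a dict: "time": time; "q": joint angles; "joint_vel": joint speeds; "tau": joint torques, N m; "eef_pos": TCP position; "tool_rot": TCP orientation; "ft_force": force on the tool from outside, world axes, zero at the start; "moment": the same for the moment, N m; "grip_width": finger opening in m; "grasp_force": force on a finger pad.
Only numpy, scipy, OpenCV 4.12 (cv2) and the standard library are available. Lean on these libraries where they do the work, as an engineer would, in place of code of your own. Each camera call takes 0.05 s, during which the arm holds its last target. There are 200 camera calls.

## Working session

There is one attempt and no reset: what is moved stays moved. The work goes in short steps, Python scripts to look and compute and a tool call to move; the robot and the scene stay as the last step left them, time stands still between calls to the robot, and variables do not carry over. Pictures are saved under pics/ and viewed, at most 10 in all, crops included, and the job is handed in when it is done.

Besides the shell and the picture viewer there is one more tool, called after ">>>" as name(argument=value, ...) on one line, values as JSON. step_arm: Moves the arm, as the interface text tells. Its arguments: {"type":"object","properties":{"motion":{"type":"array"},"jaw":{"type":"number"},"force":{"type":"number"}},"required":["motion"]}

```bash
ls; mkdir -p pics; cat > h.py <<'E'
import numpy as np, cv2
from station import bot, viewer
def cloud(c):
    H,W=c["range_z"].shape; f=H/2/np.tan(np.radians(c["vfov"])/2)
    u,v=np.meshgrid(np.arange(W),np.arange(H))
    xd=(u-c["cx"])/f; yd=(v-c["cy"])/f; x,y=xd.copy(),yd.copy()
    for _ in range(8):
        s=1+c["k1"]*(x*x+y*y); x=xd/s; y=yd/s
    T=np.linalg.inv(np.array(c["world_to_cam"])); z=c["range_z"]
    d=np.stack([x,y,np.ones_like(x)],-1)
    D=d@T[:3,:3].T; o=T[:3,3]
    return o, D, o+D*z[...,None]   # origin, ray dirs, points
def on_plane(o,D,u,v,h):
    d=D[int(round(v)),int(round(u))]; return o+d*(h-o[2])/d[2]
def save(n,img): cv2.imwrite(f"pics/{n}.png",cv2.cvtColor(np.ascontiguousarray(img),cv2.COLOR_RGB2BGR))
E
python3 - <<'E'
from h import *
a=viewer.read_camera("top"); b=viewer.read_camera("scene")
save("top1",a["frame"]); save("scene1",b["frame"])
np.savez("t.npz",**a)
o,D,P=cloud(a); print(o, (a["range_z"]>0).mean(), a["k1"])
s=bot.state(); print(s["eef_pos"],s["tool_rot"],s["time"])
E
```

```text
pics
[0.43312065 0.01367432 1.34134785] 0.9959991496598639 -0.14872178028593735
[0.23559605 0.5239566  0.20111877] [[-9.11939299e-01  4.10324117e-01 -9.13294232e-04]
 [ 4.10325003e-01  9.11938527e-01 -1.23068147e-03]
 [ 3.27889911e-04 -1.49705425e-03 -9.99998826e-01]] 0.1
```

View pics/top1.png

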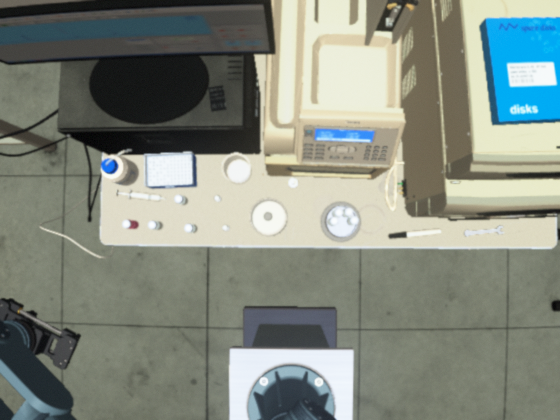

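View pics/scene1.png

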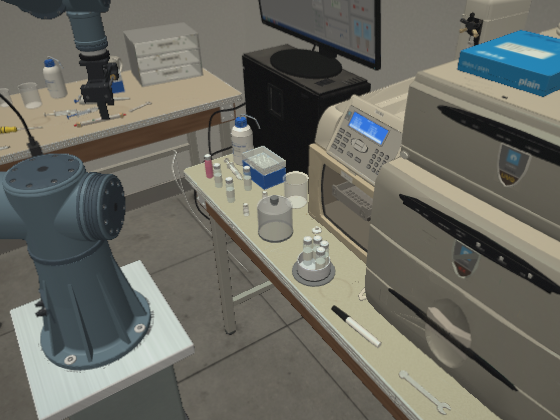

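Top view: canister about (341,221), cover (269,217), capped vials (152,225), (190,228), (180,200), pink look-alike (131,224), small vials (225,227), (217,198). Next, an enlarged crop and the positions.

```bash
python3 - <<'E'
from h import *
a=dict(np.load("t.npz")); o,D,P=cloud(a)
f=a["frame"]
im=cv2.resize(f[150:250,100:260],None,fx=4,fy=4,interpolation=cv2.INTER_CUBIC)
im2=cv2.resize(f[170:250,240:400],None,fx=4,fy=4,interpolation=cv2.INTER_CUBIC)
save("crop1",np.vstack([im,im2])[:600] if 0 else cv2.resize(np.vstack([im,im2]),None,fx=.83,fy=.83))
Z=P[...,2]
m=((Z>0.025)&(Z<0.13)).astype(np.uint8); m[:,:95]=0;m[:150]=0;m[250:]=0;m[:,400:]=0
n,l,st,ce=cv2.connectedComponentsWithStats(m)
for i in range(1,n):
    if st[i,4]<6: continue
    p=P[l==i]; h=np.percentile(p[:,2],90); t=p[p[:,2]>h-.008]
    print(i,ce[i].round(1),st[i,4],"h %.3f"%h,t.mean(0).round(4),on_plane(o,D,*ce[i],h).round(3))
print(on_plane(o,D,269,217,0.112),on_plane(o,D,341,221,0))
E
```

```text
1 [109.7 152.3] 107 h 0.120 [0.6242 0.4418 0.1216] [0.634 0.442 0.12 ]
2 [170.7 166.8] 3138 h 0.106 [0.5904 0.4219 0.1167] [0.6   0.294 0.106]
5 [279.4 155.5] 8 h 0.029 [0.6413 0.0345 0.0269] [0.64  0.035 0.029]
10 [396.9 162.9] 14 h 0.030 [ 0.6255 -0.2646  0.0273] [ 0.625 -0.264  0.03 ]
11 [325.6 172.3] 995 h 0.108 [ 0.5963 -0.0668  0.113 ] [ 0.59  -0.078  0.108]
16 [180.  199.7] 98 h 0.078 [0.5249 0.281  0.0759] [0.522 0.276 0.078]
17 [216.9 198.3] 31 h 0.040 [0.5305 0.1911 0.0371] [0.531 0.19  0.04 ]
18 [268.2 216. ] 1105 h 0.094 [0.4851 0.0591 0.0917] [0.485 0.059 0.094]
19 [341.7 217.6] 431 h 0.088 [ 0.4879 -0.1232  0.0858] [ 0.482 -0.118  0.088]
20 [129.1 223.7] 101 h 0.079 [0.4637 0.4096 0.0763] [0.462 0.402 0.079]
21 [154.3 224.4] 101 h 0.079 [0.4628 0.3441 0.0765] [0.463 0.339 0.079]
22 [189.9 227.4] 94 h 0.078 [0.4557 0.2548 0.076 ] [0.457 0.25  0.078]
23 [225.4 227. ] 31 h 0.040 [0.458  0.1688 0.0376] [0.458 0.168 0.04 ]
[0.48159392 0.05607395 0.112     ] [ 0.47751918 -0.12505404  0.        ]
```

View pics/crop1.png

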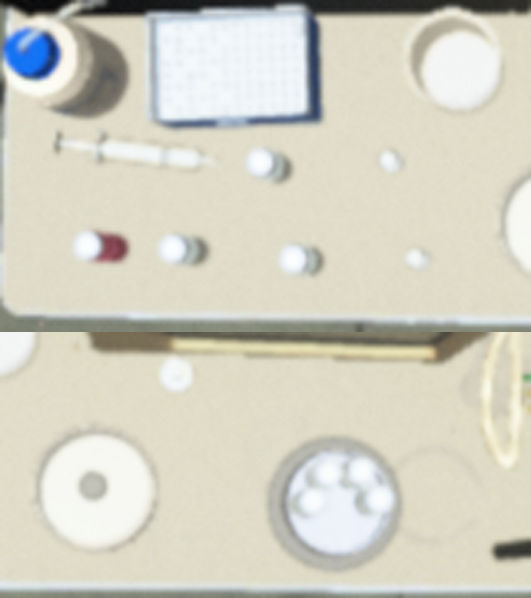

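Three capped vials: A (0.463,0.343), B (0.525,0.281), C (0.456,0.255). The cover knob is at about (0.483,0.058) and the canister at about (0.478,-0.125). The gaps are the middle and the two ring places on the robot side. Plan: hold each vial by the top of its cap so the fingertips stay above the neighbouring caps, then let it drop the last few mm.

>>> step_arm(motion=[[[0, 0, 0], -6], [[0, 0, 0], -6], [[0, 0, 0], -6], [[0, 0, 0], -6.2], [[0, 0, 0], 0]], jaw=0.5)

```text
time: 0.52
eef_pos: [0.2357, 0.5241, 0.2014]
tool_rot: [[-1.0, -0.003, -0.001], [-0.003, 1.0, -0.001], [0.001, -0.001, -1.0]]
ft_force: [0.6, 0.1, -0.0]
grip_width: 0.0567
grasp_force: 0.0
```

>>> step_arm(motion=[[[-2.5, -2, 0], 0], [[-2.5, -2, 0], 0], [[-2.5, -2, 0], 0], [[-2.5, -2, 0], 0], [[-2.5, -2, 0], 0]])

```text
time: 0.93
eef_pos: [0.3616, 0.4232, 0.2017]
tool_rot: [[-1.0, 0.004, -0.0], [0.004, 1.0, -0.0], [0.0, -0.0, -1.0]]
ft_force: [0.7, 0.3, -0.3]
grip_width: 0.0437
grasp_force: 0.0
```

>>> step_arm(motion=[[[-2.5, -2, 0], 0], [[-2.5, -2, 0], 0], [[-2.5, -2, 0], 0], [[-1.5, -1.5, 0], 0], [[0, 0, 0], 0]])

```text
time: 1.35
eef_pos: [0.4536, 0.3463, 0.2016]
tool_rot: [[-1.0, 0.008, 0.001], [0.008, 1.0, -0.001], [-0.001, -0.001, -1.0]]
ft_force: [-1.1, 0.3, 0.5]
grip_width: 0.0438
grasp_force: 0.0
```

```bash
python3 - <<'E'
from h import *
c=viewer.read_camera("wrist"); save("w1",c["frame"]); np.savez("w1.npz",**c)
s=bot.state(); print(s["eef_pos"],s["tool_rot"].round(3) if hasattr(s["tool_rot"],'round') else s["tool_rot"],s["time"])
o,D,P=cloud(c); print(o)
Z=P[...,2]; m=((Z>0.066)&(Z<0.086)).astype(np.uint8)
n,l,st,ce=cv2.connectedComponentsWithStats(m)
for i in range(1,n):
    if st[i,4]>150: print(ce[i].round(0),st[i,4],P[l==i].mean(0).round(4),((P[l==i].min(0)+P[l==i].max(0))/2).round(4),np.ptp(P[l==i],axis=0).round(4))
E
```

```text
[0.45196073 0.34784749 0.20151169] [[-1.     0.007 -0.001]
 [ 0.007  1.    -0.   ]
 [ 0.001 -0.    -1.   ]] 1.4
[0.37987166 0.34748768 0.38368636]
[ 32. 217.] 1280 [0.4739 0.0972 0.0765] [0.4826 0.0858 0.076 ] [0.0861 0.0418 0.0199]
[190. 196.] 369 [0.4541 0.2572 0.0752] [0.4551 0.2561 0.0725] [0.0211 0.0197 0.0123]
[281. 202.] 365 [0.4607 0.3462 0.0755] [0.4618 0.3462 0.0724] [0.0208 0.0206 0.012 ]
[347. 203.] 379 [0.4622 0.4104 0.0753] [0.4632 0.411  0.0723] [0.0204 0.0205 0.0121]
[269. 301.] 1764 [0.5713 0.3315 0.073 ] [0.5719 0.3282 0.0709] [0.0293 0.0807 0.0096]
[ 36. 364.] 235 [0.6464 0.0654 0.0819] [0.6458 0.0654 0.0812] [0.0529 0.0039 0.0096]
[267. 358.] 2472 [0.6427 0.3282 0.0758] [0.639  0.3351 0.076 ] [0.0179 0.1686 0.02  ]
```

View pics/w1.png

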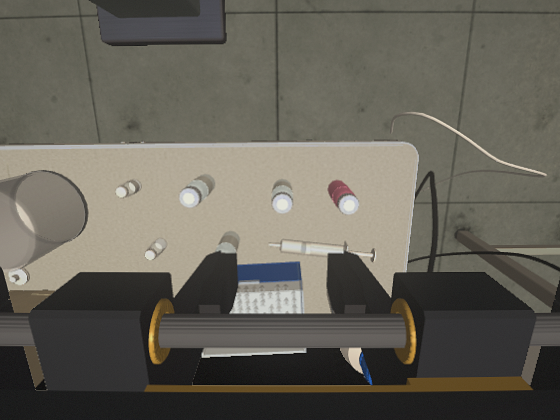

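Wrist view 1: vial A's cap is at (281,202), C at (190,196), pink at (347,203), B at (229,243) partly behind a finger, and the cover at left (32,217). A is at (0.462,0.346) and C at (0.455,0.256).

>>> step_arm(motion=[[[-1.0, -0.2, 3.5], 0.3], [[0, 0, 3.5], 0], [[0, 0, 3.5], 0], [[0, 0, 2.2], 0], [[0, 0, 0], 0]])

```text
time: 1.82
eef_pos: [0.4556, 0.3463, 0.0692]
tool_rot: [[-1.0, 0.007, -0.01], [0.007, 1.0, -0.004], [0.01, -0.004, -1.0]]
ft_force: [-0.2, -0.5, 0.1]
grip_width: 0.044
grasp_force: 0.0
```

>>> step_arm(motion=[[[0, 0, 0.4], 0], [[0, 0, 0], 0], [[0, 0, 0], 0], [[0, 0, 0], 0], [[0, 0, 0], 0]], jaw=0.1, force=15)

```text
time: 2.23
eef_pos: [0.4618, 0.3479, 0.0726]
tool_rot: [[-1.0, 0.006, 0.003], [0.006, 1.0, 0.001], [-0.003, 0.001, -1.0]]
ft_force: [-0.6, -0.2, 0.2]
grip_width: 0.0133
grasp_force: 0.0
```

```bash
python3 - <<'E'
from h import *
s=bot.state(); print(s["eef_pos"],s["grip_width"],s["grasp_force"],s["time"])
c=viewer.read_camera("wrist"); save("w2",c["frame"])
E
```

```text
[0.46183409 0.34792722 0.07262882] 0.013262564962320708 0.0 2.2333
```

View pics/w2.png

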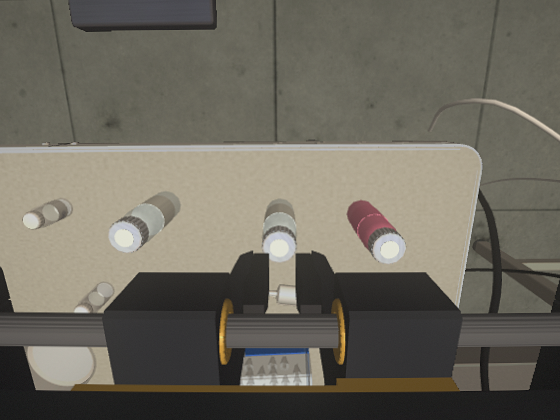

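Wrist view 2: the fingers shut at about (280,270) without holding the cap, which is at (280,243). I'll measure where the fingertips are relative to the cap.

```bash
python3 - <<'E'
from h import *
c=viewer.read_camera("wrist")
print(bot.state()["eef_pos"],bot.state()["grip_width"])
o,D,P=cloud(c)
for v in range(225,285,5):
    print(v,[tuple((P[v,u]*1000).round(0).astype(int)) for u in (245,255,265,280,300,310)])
E
```

```text
[0.46142396 0.34761402 0.07197085] 0.008767977717716367
225 [(np.int64(474), np.int64(318), np.int64(-1)), (np.int64(474), np.int64(326), np.int64(-1)), (np.int64(456), np.int64(337), np.int64(53)), (np.int64(453), np.int64(347), np.int64(62)), (np.int64(474), np.int64(363), np.int64(0)), (np.int64(475), np.int64(371), np.int64(-1))]
230 [(np.int64(479), np.int64(318), np.int64(-1)), (np.int64(479), np.int64(326), np.int64(-1)), (np.int64(457), np.int64(338), np.int64(60)), (np.int64(452), np.int64(347), np.int64(73)), (np.int64(478), np.int64(363), np.int64(0)), (np.int64(478), np.int64(371), np.int64(0))]
235 [(np.int64(483), np.int64(317), np.int64(-1)), (np.int64(483), np.int64(326), np.int64(-2)), (np.int64(456), np.int64(338), np.int64(72)), (np.int64(454), np.int64(347), np.int64(76)), (np.int64(483), np.int64(363), np.int64(-1)), (np.int64(483), np.int64(372), np.int64(-1))]
240 [(np.int64(487), np.int64(317), np.int64(-1)), (np.int64(488), np.int64(326), np.int64(-1)), (np.int64(457), np.int64(338), np.int64(76)), (np.int64(458), np.int64(347), np.int64(76)), (np.int64(488),
[... 1651 characters left out ...]
515), np.int64(346), np.int64(-1)), (np.int64(451), np.int64(356), np.int64(127)), (np.int64(452), np.int64(360), np.int64(126))]
275 [(np.int64(450), np.int64(333), np.int64(135)), (np.int64(451), np.int64(337), np.int64(131)), (np.int64(451), np.int64(341), np.int64(132)), (np.int64(520), np.int64(346), np.int64(-1)), (np.int64(451), np.int64(356), np.int64(131)), (np.int64(451), np.int64(360), np.int64(131))]
280 [(np.int64(450), np.int64(334), np.int64(138)), (np.int64(451), np.int64(337), np.int64(136)), (np.int64(451), np.int64(341), np.int64(136)), (np.int64(524), np.int64(346), np.int64(0)), (np.int64(451), np.int64(355), np.int64(137)), (np.int64(451), np.int64(359), np.int64(136))]
```

```bash
python3 - <<'E'
from h import *
c=dict(np.load("w1.npz")); o,D,P=cloud(c); Z=P[...,2]
m=(Z>0.19)&(Z<0.34); 
for s in ((170,245),(320,380)):
    q=P[200:300,s[0]:s[1]][m[200:300,s[0]:s[1]]]; print(len(q),np.percentile(q[:,2],[0,2,10]).round(4),q[q[:,2]<q[:,2].min()+.01].mean(0).round(4))
b=viewer.read_camera("scene"); o,D,P=cloud(b); f=b["frame"]
print(bot.state()["grip_width"],bot.state()["eef_pos"])
# points near gripper between z .06 and .2
m=(abs(P[...,0]-.462)<.03)&(abs(P[...,1]-.347)<.05)&(P[...,2]>.06)&(P[...,2]<.2)
q=P[m]; h,e=np.histogram(q[:,2],np.arange(.06,.205,.01)); print(h)
v,u=np.where(m); print(u.min(),u.max(),v.min(),v.max())
v0,u0=max(v.min()-25,0),max(u.min()-40,0)
save("s2",cv2.resize(f[v0:v0+110,u0:u0+150],None,fx=4,fy=4))
E
```

```text
2255 [0.2367 0.239  0.2444] [0.4458 0.3204 0.2424]
2118 [0.2362 0.239  0.2441] [0.4463 0.3728 0.2422]
0.008815316195299464 [0.46127029 0.34748047 0.07170878]
[22 29  0  0  2 29 35 28 20  6  2  5 22 55]
196 220 124 171
```

View pics/s2.png

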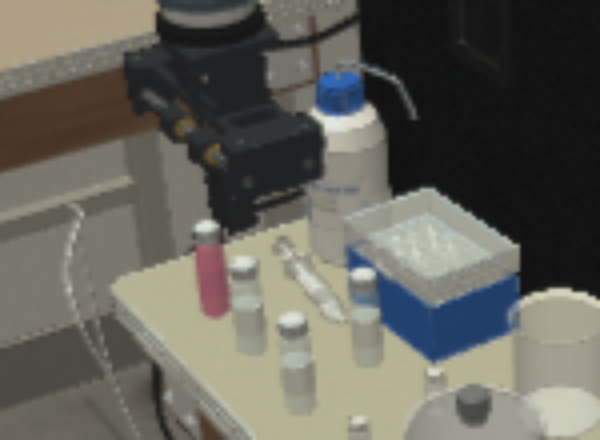

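Scene crop: the shut fingertips hang clearly above the vial caps (tips about 4 cm over vial A, whose cap is at crop (243,267)). Real tips are therefore about 36 mm above the reported TCP. I'll allow for that: tip = TCP z + 0.036.

>>> step_arm(motion=[[[0, 0, 0], 0], [[0, 0, 0], 0], [[0, 0, 1.5], 0], [[0, 0, 1.5], 0], [[0, 0, 0.8], 0]], jaw=0.5)

```text
time: 2.8
eef_pos: [0.4601, 0.3469, 0.0315]
tool_rot: [[-1.0, 0.006, -0.002], [0.006, 1.0, -0.001], [0.002, -0.001, -1.0]]
ft_force: [0.0, 0.7, 0.0]
grip_width: 0.0403
grasp_force: 0.0
```

>>> step_arm(motion=[[[0, 0, 0], 0], [[0, 0, 0], 0], [[0, 0, 0], 0], [[0, 0, 0], 0], [[0, 0, 0], 0]], jaw=0.1)

```text
time: 3.22
eef_pos: [0.4614, 0.3476, 0.0338]
tool_rot: [[-1.0, 0.006, 0.001], [0.006, 1.0, 0.001], [-0.001, 0.001, -1.0]]
ft_force: [-0.5, -0.4, 0.9]
grip_width: 0.0175
grasp_force: 15.0
```

```bash
python3 - <<'E'
from h import *
s=bot.state(); print(s["eef_pos"],s["grip_width"],s["grasp_force"],s["time"])
E
```

```text
[0.46144069 0.34757888 0.03375336] 0.017537743483113412 15.003447085618973 3.2167
```

Holding at 15 N. Lift and carry; in the meantime, fit the canister from the first top picture.

>>> step_arm(motion=[[[0, 0, -2], 0], [[0, 0, -3.5], 0], [[0, 0, -3.5], 0], [[0, 0, -3.5], 0], [[0, 0, -1.5], 0]])

```text
time: 3.63
eef_pos: [0.4632, 0.3485, 0.1789]
tool_rot: [[-1.0, 0.006, 0.007], [0.006, 1.0, 0.003], [-0.007, 0.003, -1.0]]
ft_force: [1.4, 0.0, 0.5]
grip_width: 0.0177
grasp_force: 15.0
```

>>> step_arm(motion=[[[0, -2, 0], 0], [[0, -3, 0], 0], [[0, -4, 0], 0], [[0, -4, 0], 0], [[0, -4, 0], 0]])

```text
time: 4.05
eef_pos: [0.4596, 0.176, 0.1735]
tool_rot: [[-1.0, 0.004, 0.001], [0.004, 1.0, 0.0], [-0.001, 0.0, -1.0]]
ft_force: [1.5, 0.3, -0.3]
grip_width: 0.0177
grasp_force: 15.0
```

>>> step_arm(motion=[[[0, -4, 0], 0], [[0, -4, 0], 0], [[0, -4, 0], 0], [[0, -4, 0], 0], [[0, -3, 0], 0]])

```text
time: 4.47
eef_pos: [0.4587, -0.0155, 0.1737]
tool_rot: [[-1.0, 0.007, 0.002], [0.007, 1.0, -0.001], [-0.002, -0.001, -1.0]]
ft_force: [0.7, -0.3, 0.1]
grip_width: 0.0179
grasp_force: 15.0
```

```bash
python3 - <<'E'
from h import *
s=bot.state(); print(s["eef_pos"],np.round(s["tool_rot"],3),s["grip_width"],s["grasp_force"],s["time"])
c=viewer.read_camera("wrist"); save("w3",c["frame"]); np.savez("w3.npz",**c)
E
```

```text
[ 0.45870923 -0.01548771  0.17370574] [[-1.     0.007  0.002]
 [ 0.007  1.    -0.001]
 [-0.002 -0.001 -1.   ]] 0.017863318416730695 14.995858669281006 4.4667
```

View pics/w3.png

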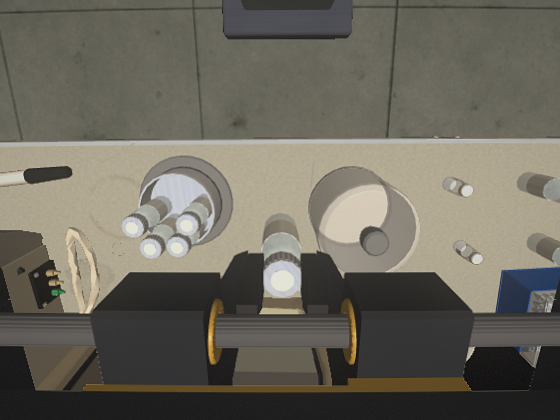

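Wrist view 3: vial held upright (cap 282,280); canister at (186,205) with packed caps (133,227), (150,248), (178,246), (188,224); cover knob (376,240). Now the numbers.

```bash
cat >> h.py <<'E'
from scipy.optimize import least_squares
def circ(p,r=None):
    c0=p.mean(0)
    if r is None: return least_squares(lambda q:np.hypot(*(p-q[:2]).T)-q[2],[*c0,.03],loss="soft_l1",f_scale=.001).x
    return least_squares(lambda q:np.hypot(*(p-q).T)-r,c0,loss="soft_l1",f_scale=.001).x
def blobs(P,z0,z1,box,amin=40):
    x0,x1,y0,y1=box
    m=((P[...,2]>z0)&(P[...,2]<z1)&(P[...,0]>x0)&(P[...,0]<x1)&(P[...,1]>y0)&(P[...,1]<y1)).astype(np.uint8)
    n,l,st,ce=cv2.connectedComponentsWithStats(m)
    return [(ce[i].round(0),st[i,4],np.r_[(P[l==i][:,:2].min(0)+P[l==i][:,:2].max(0))/2,P[l==i][:,2].mean()].round(4)) for i in range(1,n) if st[i,4]>=amin]
def canister(P,approx=(.478,-.124)):
    d=np.hypot(P[...,0]-approx[0],P[...,1]-approx[1])
    q=P[(d<.058)&(d>.041)&(P[...,2]>.0035)&(P[...,2]<.012)]
    a=np.degrees(np.arctan2(q[:,1]-approx[1],q[:,0]-approx[0]))//6
    e=np.array([q[a==k][np.argmax(np.hypot(*(q[a==k][:,:2]-approx).T))] for k in np.unique(a) if (a==k).sum()>3])[:,:2]
    f=circ(e,.052); r=P[(d<.045)&(d>.03)&(P[...,2]>.0375)&(P[...,2]<.043)][:,:2]
    return f,circ(e),circ(r,.038),circ(r)
E
python3 - <<'E'
from h import *
c=dict(np.load("w3.npz")); o,D,P=cloud(c)
for x in canister(P): print("can",x.round(4))
for b in blobs(P,.083,.093,(.43,.53,-.18,-.07)): print("cap",*b)
for b in blobs(P,.106,.12,(.43,.53,.02,.1)): print("knob",*b)
for b in blobs(P,.195,.24,(.43,.49,-.03,.0)): print("held",*b)
E
```

```text
can [ 0.4768 -0.1229]
can [ 0.4763 -0.1223  0.0511]
can [ 0.4767 -0.1231]
can [ 0.476  -0.1226  0.0372]
cap [187. 224.] 391 [ 0.4756 -0.0985  0.086 ]
cap [133. 226.] 426 [ 0.477  -0.1465  0.086 ]
cap [178. 246.] 394 [ 0.4959 -0.1085  0.086 ]
cap [151. 248.] 399 [ 0.4975 -0.1332  0.0859]
knob [375. 242.] 564 [0.4841 0.0603 0.1106]
held [282. 272.] 3138 [ 0.4583 -0.015   0.2182]
```

>>> step_arm(motion=[[[-0.5, -3.5, 0], 0.4], [[-0.5, -3.5, 0], 0], [[-0.5, -2.5, 0], 0], [[-0.2, -1.2, 0], 0], [[0, 0, 0], 0]])

```text
time: 4.93
eef_pos: [0.4751, -0.1219, 0.1733]
tool_rot: [[-1.0, 0.016, 0.001], [0.016, 1.0, -0.001], [-0.001, -0.001, -1.0]]
ft_force: [-0.5, 0.8, -0.4]
grip_width: 0.018
grasp_force: 15.0
```

>>> step_arm(motion=[[[0, 0, 2], 0], [[0, 0, 3], 0], [[0, 0, 2], 0], [[0, 0, 0], 0], [[0, 0, 0], 0]])

```text
time: 5.35
eef_pos: [0.4738, -0.118, 0.1024]
tool_rot: [[-1.0, 0.011, -0.002], [0.011, 1.0, 0.002], [0.002, 0.002, -1.0]]
ft_force: [0.1, -0.6, -0.1]
grip_width: 0.018
grasp_force: 15.0
```

```bash
python3 - <<'E'
from h import *
c=viewer.read_camera("wrist"); o,D,P=cloud(c)
s=bot.state(); print(s["eef_pos"],np.round(s["tool_rot"],3),s["time"])
for x in canister(P,(.477,-.123)): print("can",x.round(4))
for b in blobs(P,.083,.093,(.43,.53,-.18,-.07)): print("cap",*b)
for b in blobs(P,.135,.155,(.45,.5,-.15,-.1)): print("held",*b)
E
```

```text
[ 0.47497321 -0.1188371   0.10368629] [[-1.     0.011  0.   ]
 [ 0.011  1.     0.   ]
 [-0.     0.    -1.   ]] 5.4
can [ 0.4768 -0.1228]
can [ 0.4764 -0.1228  0.0517]
can [ 0.4769 -0.1228]
can [ 0.4761 -0.1228  0.0374]
cap [279. 223.] 137 [ 0.467  -0.1188  0.0886]
cap [314. 236.] 740 [ 0.475  -0.0964  0.0865]
cap [237. 239.] 700 [ 0.4772 -0.147   0.086 ]
held [279. 270.] 2348 [ 0.4731 -0.1205  0.1453]
```

>>> step_arm(motion=[[[-0.05, -0.3, 0], 0.6], [[0, 0, 1], 0], [[0, 0, 1.5], 0], [[0, 0, 1.5], 0], [[0, 0, 0.6], 0]])

```text
time: 5.82
eef_pos: [0.4746, -0.1226, 0.0557]
tool_rot: [[-1.0, 0.023, -0.001], [0.023, 1.0, 0.001], [0.001, 0.0, -1.0]]
ft_force: [-1.2, 0.6, 0.4]
grip_width: 0.0179
grasp_force: 15.0
```

>>> step_arm(motion=[[[0, 0, 0], 0], [[0, 0, 0], 0], [[0, 0, 0], 0], [[0, 0, 0], 0], [[0, 0, 0], 0]])

```text
time: 6.23
eef_pos: [0.4758, -0.1232, 0.0577]
tool_rot: [[-1.0, 0.023, 0.001], [0.023, 1.0, -0.001], [-0.001, -0.001, -1.0]]
ft_force: [-0.9, 0.8, -0.2]
grip_width: 0.0177
grasp_force: 15.0
```

>>> step_arm(motion=[[[0, 0.05, 0.5], 0], [[0, 0, 0], 0], [[0, 0, 0], 0], [[0, 0, 0], 0], [[0, 0, 0], 0]])

```text
time: 6.65
eef_pos: [0.4752, -0.1224, 0.0519]
tool_rot: [[-1.0, 0.023, -0.0], [0.023, 1.0, 0.0], [0.0, 0.0, -1.0]]
ft_force: [-0.0, -0.5, -0.1]
grip_width: 0.0178
grasp_force: 15.0
```

>>> step_arm(motion=[[[0, 0, 0], 0], [[0, 0, 0], 0], [[0, 0, 0], 0], [[0, 0, 0], 0], [[0, 0, 0], 0]], jaw=0.45)

```text
time: 7.07
eef_pos: [0.4752, -0.1224, 0.0519]
tool_rot: [[-1.0, 0.023, -0.0], [0.023, 1.0, 0.0], [0.0, 0.0, -1.0]]
ft_force: [-0.5, 0.6, -0.1]
grip_width: 0.0394
grasp_force: 0.0
```

>>> step_arm(motion=[[[0, 0, -3], -1.3], [[0, 0, -4], 0], [[0, 0, -4], 0], [[0, 0, -1], 0], [[0, 0, 0], 0]])

```text
time: 7.48
eef_pos: [0.4777, -0.1237, 0.176]
tool_rot: [[-1.0, 0.0, 0.007], [0.0, 1.0, -0.004], [-0.007, -0.004, -1.0]]
ft_force: [1.1, -0.1, -0.5]
grip_width: 0.0397
grasp_force: 0.0
```

>>> step_arm(motion=[[[0, 3, 0], 0], [[0, 4, 0], 0], [[0, 4, 0], 0], [[0, 0, 0], 0], [[0, 0, 0], 0]])

```text
time: 7.9
eef_pos: [0.4739, -0.0103, 0.17]
tool_rot: [[-1.0, -0.004, -0.003], [-0.004, 1.0, 0.001], [0.003, 0.001, -1.0]]
ft_force: [-0.4, 0.5, 0.0]
grip_width: 0.0394
grasp_force: 0.0
```

```bash
python3 - <<'E'
from h import *
c=viewer.read_camera("wrist"); o,D,P=cloud(c); save("w4",c["frame"])
s=bot.state(); print(s["eef_pos"],np.round(s["tool_rot"],3),s["time"])
for x in canister(P,(.477,-.123)): print("can",x.round(4))
for b in blobs(P,.075,.11,(.43,.53,-.18,-.07)): print("cap",*b)
E
```

```text
[ 0.47432653 -0.01167195  0.17034512] [[-1.    -0.002 -0.002]
 [-0.002  1.     0.   ]
 [ 0.002  0.    -1.   ]] 7.95
can [ 0.4769 -0.1229]
can [ 0.4764 -0.1222  0.0511]
can [ 0.4771 -0.1229]
can [ 0.4763 -0.1223  0.0371]
cap [152. 216.] 2645 [ 0.486  -0.1234  0.0849]
```

View pics/w4.png

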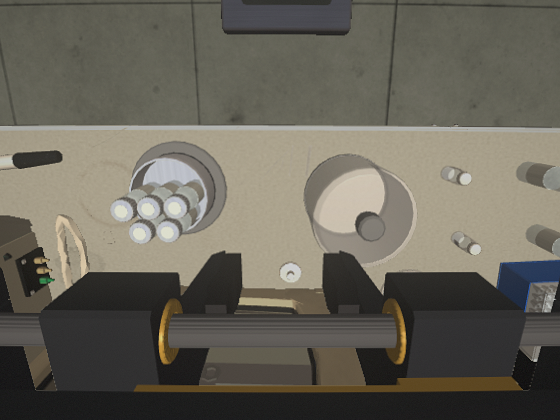

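Wrist view 4: the first vial stands in the middle, cap (149,207), between the four packed ones. The two near-side ring places are free. Next is vial C.

>>> step_arm(motion=[[[0.3, 3, 0], 0], [[0.3, 4, 0], 0], [[0.3, 4, 0], 0], [[0.3, 4, 0], 0], [[0.3, 4, 0], 0]])

```text
time: 8.37
eef_pos: [0.4603, 0.1776, 0.1711]
tool_rot: [[-1.0, 0.003, -0.001], [0.003, 1.0, -0.001], [0.001, -0.001, -1.0]]
ft_force: [1.3, 1.1, 0.5]
grip_width: 0.0398
grasp_force: 0.0
```

>>> step_arm(motion=[[[0.3, 4, 0], 0], [[0, 3, 0], 0], [[0, 0.7, 0], 0], [[0, 0, 0], 0], [[0, 0, 0], 0]])

```text
time: 8.78
eef_pos: [0.4575, 0.2532, 0.171]
tool_rot: [[-1.0, 0.001, -0.001], [0.001, 1.0, -0.001], [0.001, -0.001, -1.0]]
ft_force: [-0.2, 0.0, 1.1]
grip_width: 0.039
grasp_force: 0.0
```

```bash
python3 - <<'E'
from h import *
c=viewer.read_camera("wrist"); o,D,P=cloud(c)
s=bot.state(); print(s["eef_pos"],np.round(s["tool_rot"],3),s["time"])
for b in blobs(P,.068,.086,(.43,.56,.2,.39)): print("cap",*b)
E
```

```text
[0.45764224 0.25277849 0.17120238] [[-1.     0.002 -0.001]
 [ 0.002  1.    -0.001]
 [ 0.001 -0.001 -1.   ]] 8.8333
cap [284. 200.] 444 [0.4553 0.2558 0.0757]
cap [311. 273.] 386 [0.5259 0.2809 0.0753]
```

>>> step_arm(motion=[[[0.2, 0.3, 3], 0], [[0, 0, 4], 0], [[0, 0, 4], 0], [[0, 0, 2.7], 0], [[0, 0, 0], 0]])

```text
time: 9.25
eef_pos: [0.4509, 0.254, 0.0291]
tool_rot: [[-1.0, 0.003, -0.011], [0.003, 1.0, -0.004], [0.011, -0.004, -1.0]]
ft_force: [-0.3, -0.0, 0.9]
grip_width: 0.0395
grasp_force: 0.0
```

>>> step_arm(motion=[[[0, 0, 0], 0], [[0, 0, 0], 0], [[0, 0, 0], 0], [[0, 0, 0], 0], [[0, 0, 0], 0]])

```text
time: 9.67
eef_pos: [0.4567, 0.258, 0.0367]
tool_rot: [[-1.0, 0.0, 0.003], [0.0, 1.0, 0.001], [-0.003, 0.001, -1.0]]
ft_force: [0.3, 0.2, -0.7]
grip_width: 0.0397
grasp_force: 0.0
```

>>> step_arm(motion=[[[0.1, -0.15, 0.25], 0], [[0, 0, 0], 0], [[0, 0, 0], 0], [[0, 0, 0], 0], [[0, 0, 0], 0]])

```text
time: 10.08
eef_pos: [0.4543, 0.2562, 0.0324]
tool_rot: [[-1.0, 0.0, -0.0], [0.0, 1.0, -0.0], [0.0, -0.0, -1.0]]
ft_force: [-0.0, -0.6, 0.0]
grip_width: 0.0399
grasp_force: 0.0
```

>>> step_arm(motion=[[[0, 0, 0], 0], [[0, 0, 0], 0], [[0, 0, 0], 0], [[0, 0, 0], 0], [[0, 0, 0], 0]], jaw=0.1)

```text
time: 10.5
eef_pos: [0.4543, 0.2561, 0.0324]
tool_rot: [[-1.0, 0.0, -0.0], [0.0, 1.0, -0.0], [0.0, -0.0, -1.0]]
ft_force: [-0.8, 0.4, 0.5]
grip_width: 0.018
grasp_force: 15.0
```

>>> step_arm(motion=[[[0, 0, -2], 0], [[0, 0, -3.5], 0], [[0, 0, -3.5], 0], [[0, 0, -3.5], 0], [[0, 0, -1.5], 0]])

```text
time: 10.92
eef_pos: [0.4565, 0.2569, 0.1774]
tool_rot: [[-1.0, 0.0, 0.006], [0.0, 1.0, 0.002], [-0.006, 0.002, -1.0]]
ft_force: [0.7, 0.4, 1.0]
grip_width: 0.0182
grasp_force: 15.0
```

>>> step_arm(motion=[[[0, -2, 0], 0], [[0, -3, 0], 0], [[0, -4, 0], 0], [[0, -4, 0], 0], [[0, -4, 0], 0]])

```text
time: 11.33
eef_pos: [0.4538, 0.0848, 0.1725]
tool_rot: [[-1.0, -0.001, 0.0], [-0.001, 1.0, -0.0], [-0.0, -0.0, -1.0]]
ft_force: [1.4, 0.7, -0.6]
grip_width: 0.0178
grasp_force: 15.0
```

>>> step_arm(motion=[[[0, -4, 0], 0], [[0, -4, 0], 0], [[0, -2, 0], 0], [[0, 0, 0], 0], [[0, 0, 0], 0]])

```text
time: 11.75
eef_pos: [0.4541, -0.0146, 0.1724]
tool_rot: [[-1.0, 0.003, -0.0], [0.003, 1.0, 0.0], [0.0, 0.0, -1.0]]
ft_force: [-0.6, 0.2, -1.2]
grip_width: 0.0183
grasp_force: 15.0
```

```bash
cat >> h.py <<'E'
def caps(P,z0=.0835,z1=.095,r=.010):
    # top faces of the caps in the cup: circles found on a rectified height map, 0.5 mm per pixel
    m=(P[...,2]>z0)&(P[...,2]<z1)&(np.hypot(P[...,0]-.477,P[...,1]+.123)<.05)
    q=P[m]; h=np.zeros((220,220),np.uint8)
    ij=np.round((q[:,:2]-[.422,-.178])/.0005).astype(int); h[ij[:,0],ij[:,1]]=255
    h=cv2.morphologyEx(h,cv2.MORPH_CLOSE,np.ones((5,5)))
    d=cv2.distanceTransform(h,cv2.DIST_L2,5); out=[]
    while len(out)<8:
        i=np.unravel_index(d.argmax(),d.shape)
        if d[i]<11: break
        out.append((round(.422+i[0]*.0005,4),round(-.178+i[1]*.0005,4))); cv2.circle(d,(int(i[1]),int(i[0])),30,0,-1)
    return out
E
python3 - <<'E'
from h import *
c=viewer.read_camera("wrist"); o,D,P=cloud(c)
s=bot.state(); print(s["eef_pos"],np.round(s["tool_rot"],3),s["grip_width"],s["time"])
for x in canister(P,(.477,-.123)): print("can",x.round(4))
print(caps(P))
t=s["eef_pos"]
for b in blobs(P,t[2]+.04,t[2]+.048,(t[0]-.02,t[0]+.02,t[1]-.02,t[1]+.02)): print("held",*b)
E
```

```text
[ 0.45407984 -0.01364323  0.17232542] [[-1.     0.002 -0.   ]
 [ 0.002  1.     0.001]
 [ 0.     0.001 -1.   ]] 0.017881916532730715 11.8
can [ 0.4767 -0.123 ]
can [ 0.4762 -0.1223  0.0511]
can [ 0.4766 -0.123 ]
can [ 0.4758 -0.1225  0.0372]
[(np.float64(0.496), np.float64(-0.1085)), (np.float64(0.4775), np.float64(-0.146)), (np.float64(0.475), np.float64(-0.1235)), (np.float64(0.4975), np.float64(-0.133)), (np.float64(0.4745), np.float64(-0.101))]
held [282. 275.] 1729 [ 0.4533 -0.0136  0.2163]
```

>>> step_arm(motion=[[[0, -3, 0], 0], [[0, -3.5, 0], 0], [[0, -2.5, 0], 0], [[0, -0.9, 0], 0], [[0, 0, 0], 0]])

```text
time: 12.22
eef_pos: [0.4544, -0.1131, 0.1724]
tool_rot: [[-1.0, 0.001, -0.0], [0.001, 1.0, 0.0], [0.0, 0.0, -1.0]]
ft_force: [-0.8, -0.2, -0.1]
grip_width: 0.0181
grasp_force: 15.0
```

>>> step_arm(motion=[[[0, 0, 2.5], 0], [[0, 0, 3], 0], [[0, 0, 2], 0], [[0, 0, 0], 0], [[0, 0, 0], 0]])

```text
time: 12.63
eef_pos: [0.4535, -0.1107, 0.0968]
tool_rot: [[-1.0, -0.001, -0.003], [-0.001, 1.0, 0.002], [0.003, 0.002, -1.0]]
ft_force: [0.5, -0.0, -0.2]
grip_width: 0.0177
grasp_force: 15.0
```

>>> step_arm(motion=[[[0, 0, 0], 0], [[0, 0, 0], 0], [[0, 0, 0], 0], [[0, 0, 0], 0], [[0, 0, 0], 0]])

```text
time: 13.05
eef_pos: [0.4547, -0.1131, 0.0982]
tool_rot: [[-1.0, 0.0, 0.001], [0.0, 1.0, -0.001], [-0.001, -0.001, -1.0]]
ft_force: [0.7, -0.8, -0.2]
grip_width: 0.0178
grasp_force: 15.0
```

>>> step_arm(motion=[[[0, 0, 0.8], 0], [[0, 0, 1], 0], [[0, 0, 1], 0], [[0, 0, 0.9], 0], [[0, 0, 0.8], 0]])

```text
time: 13.47
eef_pos: [0.4534, -0.1125, 0.0507]
tool_rot: [[-1.0, 0.001, -0.002], [0.001, 1.0, 0.001], [0.002, 0.001, -1.0]]
ft_force: [0.6, -1.2, 0.2]
grip_width: 0.0181
grasp_force: 15.0
```

>>> step_arm(motion=[[[0, 0, 0], 0], [[0, 0, 0], 0], [[0, 0, 0], 0], [[0, 0, 0], 0], [[0, 0, 0], 0]])

```text
time: 13.88
eef_pos: [0.4546, -0.1131, 0.0529]
tool_rot: [[-1.0, 0.0, 0.001], [0.0, 1.0, -0.001], [-0.001, -0.001, -1.0]]
ft_force: [-0.2, 0.7, -0.4]
grip_width: 0.0179
grasp_force: 15.0
```

```bash
python3 - <<'E'
from h import *
c=viewer.read_camera("wrist"); o,D,P=cloud(c)
s=bot.state(); print(s["eef_pos"],s["ft_force"],s["time"])
print(caps(P))
t=s["eef_pos"]
for b in blobs(P,t[2]+.04,t[2]+.048,(t[0]-.02,t[0]+.02,t[1]-.02,t[1]+.02)): print("held",*b)
E
```

```text
[ 0.45456929 -0.11305936  0.05289914] [ 0.20287525 -0.28540679 -0.55422931] 13.9333
[]
held [281. 274.] 1755 [ 0.454  -0.1131  0.0968]
```

>>> step_arm(motion=[[[0, 0, 0], 0], [[0, 0, 0], 0], [[0, 0, 0], 0], [[0, 0, 0], 0], [[0, 0, 0], 0]], jaw=0.45)

```text
time: 14.35
eef_pos: [0.4542, -0.1129, 0.0525]
tool_rot: [[-1.0, 0.0, 0.0], [0.0, 1.0, -0.0], [-0.0, -0.0, -1.0]]
ft_force: [0.8, -0.3, 0.1]
grip_width: 0.0397
grasp_force: 0.0
```

>>> step_arm(motion=[[[0, 0, -3], 0], [[0, 0, -4], 0], [[0, 0, -4], 0], [[0, 0, -1], 0], [[0, 0, 0], 0]])

```text
time: 14.77
eef_pos: [0.4567, -0.1142, 0.1762]
tool_rot: [[-1.0, 0.0, 0.007], [0.0, 1.0, -0.004], [-0.007, -0.004, -1.0]]
ft_force: [-0.0, -0.2, 0.3]
grip_width: 0.0397
grasp_force: 0.0
```

>>> step_arm(motion=[[[0, 3, 0], 0], [[0, 4, 0], 0], [[0, 4, 0], 0], [[0, 0, 0], 0], [[0, 0, 0], 0]])

```text
time: 15.18
eef_pos: [0.4528, -0.0008, 0.1704]
tool_rot: [[-1.0, -0.004, -0.003], [-0.004, 1.0, 0.001], [0.003, 0.001, -1.0]]
ft_force: [1.2, -1.0, 0.4]
grip_width: 0.0398
grasp_force: 0.0
```

```bash
python3 - <<'E'
from h import *
c=viewer.read_camera("wrist"); o,D,P=cloud(c)
s=bot.state(); print(s["eef_pos"],np.round(s["tool_rot"],3),s["time"])
for x in canister(P,(.477,-.123)): print("can",x.round(4))
print(caps(P))
for b in blobs(P,.0835,.12,(.43,.53,-.18,-.07)): print("cap",*b)
E
```

```text
[ 0.45323609 -0.00215982  0.17072901] [[-1.    -0.002 -0.003]
 [-0.002  1.     0.   ]
 [ 0.003  0.    -1.   ]] 15.2333
can [ 0.4768 -0.1229]
can [ 0.4763 -0.1223  0.0512]
can [ 0.4769 -0.1231]
can [ 0.4764 -0.1227  0.0374]
[(np.float64(0.496), np.float64(-0.1085)), (np.float64(0.4975), np.float64(-0.1335)), (np.float64(0.4555), np.float64(-0.1125)), (np.float64(0.475), np.float64(-0.1235)), (np.float64(0.477), np.float64(-0.1465)), (np.float64(0.474), np.float64(-0.1))]
cap [150. 209.] 438 [ 0.4553 -0.1129  0.086 ]
cap [167. 230.] 414 [ 0.4745 -0.1005  0.0861]
cap [140. 231.] 417 [ 0.4755 -0.1232  0.0861]
cap [114. 233.] 406 [ 0.4775 -0.1467  0.086 ]
cap [160. 253.] 395 [ 0.4964 -0.1087  0.0861]
cap [132. 255.] 393 [ 0.4977 -0.1333  0.0861]
```

Second vial is home (caps all at 86 mm). Target for the last is (0.4555,-0.1365). Now vial B.

>>> step_arm(motion=[[[-1, 3, 0], 0], [[-1, 4, 0], 0], [[-1, 4, 0], 0], [[-1, 4, 0], 0], [[-1, 4, 0], 0]])

```text
time: 15.65
eef_pos: [0.5049, 0.187, 0.1713]
tool_rot: [[-1.0, 0.003, -0.001], [0.003, 1.0, -0.001], [0.001, -0.001, -1.0]]
ft_force: [0.1, -1.1, -0.3]
grip_width: 0.0394
grasp_force: 0.0
```

>>> step_arm(motion=[[[-1, 4, 0], 0], [[-1, 3.5, 0], 0], [[-0.3, 1.8, 0], 0], [[0, 0, 0], 0], [[0, 0, 0], 0]])

```text
time: 16.07
eef_pos: [0.5275, 0.279, 0.1708]
tool_rot: [[-1.0, 0.0, -0.002], [0.0, 1.0, -0.001], [0.002, -0.001, -1.0]]
ft_force: [-0.2, 0.7, 1.1]
grip_width: 0.0393
grasp_force: 0.0
```

>>> step_arm(motion=[[[0, 0, 1], 0], [[0, 0, 2], 0], [[0, 0, 2], 0], [[0, 0, 1], 0], [[0, 0, 0], 0]])

```text
time: 16.48
eef_pos: [0.5253, 0.2777, 0.1089]
tool_rot: [[-1.0, 0.003, -0.006], [0.003, 1.0, -0.002], [0.006, -0.002, -1.0]]
ft_force: [0.0, -1.0, -0.4]
grip_width: 0.0397
grasp_force: 0.0
```

```bash
python3 - <<'E'
from h import *
c=viewer.read_camera("wrist"); o,D,P=cloud(c)
s=bot.state(); print(s["eef_pos"],np.round(s["tool_rot"],3),s["time"])
for b in blobs(P,.068,.086,(.43,.56,.2,.39)): print("cap",*b)
E
```

```text
[0.52638491 0.27832183 0.11077767] [[-1.     0.002 -0.003]
 [ 0.002  1.    -0.001]
 [ 0.003 -0.001 -1.   ]] 16.5333
cap [287. 227.] 694 [0.5263 0.2818 0.0756]
cap [385. 268.] 205 [0.5589 0.3529 0.0717]
```

>>> step_arm(motion=[[[0.1, 0.25, 1.5], 0], [[0, 0, 2], 0], [[0, 0, 2], 0], [[0, 0, 1.5], 0], [[0, 0, 0.7], 0]])

```text
time: 16.95
eef_pos: [0.526, 0.2819, 0.0345]
tool_rot: [[-1.0, 0.001, -0.001], [0.001, 1.0, -0.0], [0.001, -0.0, -1.0]]
ft_force: [-0.8, 0.2, -0.2]
grip_width: 0.0396
grasp_force: 0.0
```

>>> step_arm(motion=[[[0, 0, 0], 0], [[0, 0, 0], 0], [[0, 0, 0], 0], [[0, 0, 0], 0], [[0, 0, 0], 0]])

```text
time: 17.37
eef_pos: [0.5272, 0.2828, 0.0367]
tool_rot: [[-1.0, 0.0, 0.002], [0.0, 1.0, 0.001], [-0.002, 0.001, -1.0]]
ft_force: [-0.2, -0.1, -1.1]
grip_width: 0.0398
grasp_force: 0.0
```

>>> step_arm(motion=[[[0.1, -0.1, 0.3], 0], [[0, 0, 0], 0], [[0, 0, 0], 0], [[0, 0, 0], 0], [[0, 0, 0], 0]])

```text
time: 17.78
eef_pos: [0.5253, 0.2816, 0.0324]
tool_rot: [[-1.0, 0.0, -0.0], [0.0, 1.0, 0.0], [0.0, 0.0, -1.0]]
ft_force: [-0.3, -1.0, 0.5]
grip_width: 0.0395
grasp_force: 0.0
```

>>> step_arm(motion=[[[0, 0, 0], 0], [[0, 0, 0], 0], [[0, 0, 0], 0], [[0, 0, 0], 0], [[0, 0, 0], 0]], jaw=0.1)

```text
time: 18.2
eef_pos: [0.5254, 0.2816, 0.0324]
tool_rot: [[-1.0, 0.0, -0.0], [0.0, 1.0, 0.0], [0.0, 0.0, -1.0]]
ft_force: [0.3, -0.4, 0.2]
grip_width: 0.018
grasp_force: 15.0
```

>>> step_arm(motion=[[[0, 0, -2], 0], [[0, 0, -3.5], 0], [[0, 0, -3.5], 0], [[0, 0, -3.5], 0], [[0, 0, -1.5], 0]])

```text
time: 18.62
eef_pos: [0.5276, 0.2824, 0.1778]
tool_rot: [[-1.0, 0.0, 0.007], [0.0, 1.0, 0.002], [-0.007, 0.002, -1.0]]
ft_force: [1.2, 0.1, -0.7]
grip_width: 0.0179
grasp_force: 15.0
```

>>> step_arm(motion=[[[0.5, -2, 0], 0], [[1, -3, 0], 0], [[1, -3.8, 0], 0], [[1, -3.8, 0], 0], [[1, -3.8, 0], 0]])

```text
time: 19.03
eef_pos: [0.4794, 0.1165, 0.1724]
tool_rot: [[-1.0, -0.001, 0.0], [-0.001, 1.0, -0.0], [-0.0, -0.0, -1.0]]
ft_force: [0.5, -0.8, -0.3]
grip_width: 0.0175
grasp_force: 15.0
```

>>> step_arm(motion=[[[1, -3.8, 0], 0], [[1, -3.8, 0], 0], [[0.5, -3, 0], 0], [[0, -2, 0], 0], [[0, 0, 0], 0]])

```text
time: 19.45
eef_pos: [0.4552, -0.0117, 0.1727]
tool_rot: [[-1.0, 0.004, 0.001], [0.004, 1.0, -0.001], [-0.001, -0.001, -1.0]]
ft_force: [0.2, -1.2, 0.3]
grip_width: 0.0181
grasp_force: 15.0
```

```bash
python3 - <<'E'
from h import *
c=viewer.read_camera("wrist"); o,D,P=cloud(c)
s=bot.state(); print(s["eef_pos"],np.round(s["tool_rot"],3),s["grip_width"],s["time"])
for b in blobs(P,.0835,.12,(.43,.53,-.18,-.07)): print("cap",*b)
t=s["eef_pos"]
for b in blobs(P,t[2]+.04,t[2]+.048,(t[0]-.02,t[0]+.02,t[1]-.02,t[1]+.02)): print("held",*b)
E
```

```text
[ 0.45520574 -0.00992401  0.17263098] [[-1.     0.004  0.   ]
 [ 0.004  1.    -0.   ]
 [-0.    -0.    -1.   ]] 0.01778747865138962 19.5
cap [164. 206.] 430 [ 0.4551 -0.1125  0.0861]
cap [154. 228.] 415 [ 0.4754 -0.123   0.086 ]
cap [180. 227.] 403 [ 0.4744 -0.1006  0.0861]
cap [128. 230.] 410 [ 0.4772 -0.1467  0.0861]
cap [173. 250.] 384 [ 0.4959 -0.1086  0.0861]
cap [146. 252.] 385 [ 0.4978 -0.1331  0.0861]
held [283. 275.] 1742 [ 0.4549 -0.0099  0.2165]
```

>>> step_arm(motion=[[[0, -3, 0], 0], [[0, -4, 0], 0], [[0, -3.5, 0], 0], [[0, -2.1, 0], 0], [[0, 0, 0], 0]])

```text
time: 19.92
eef_pos: [0.4557, -0.1369, 0.1726]
tool_rot: [[-1.0, 0.003, 0.0], [0.003, 1.0, -0.001], [-0.0, -0.001, -1.0]]
ft_force: [-0.4, -1.0, 0.6]
grip_width: 0.0178
grasp_force: 15.0
```

>>> step_arm(motion=[[[0, 0, 2.5], 0], [[0, 0, 3], 0], [[0, 0, 2], 0], [[0, 0, 0], 0], [[0, 0, 0], 0]])

```text
time: 20.33
eef_pos: [0.4546, -0.1325, 0.0967]
tool_rot: [[-1.0, -0.001, -0.002], [-0.001, 1.0, 0.002], [0.002, 0.002, -1.0]]
ft_force: [-0.1, -0.6, -0.4]
grip_width: 0.018
grasp_force: 15.0
```

>>> step_arm(motion=[[[0, 0, 0], 0], [[0, 0, 0], 0], [[0, 0, 0], 0], [[0, 0, 0], 0], [[0, 0, 0], 0]])

```text
time: 20.75
eef_pos: [0.4557, -0.1346, 0.0982]
tool_rot: [[-1.0, 0.0, 0.001], [0.0, 1.0, -0.001], [-0.001, -0.001, -1.0]]
ft_force: [0.6, 0.3, -0.1]
grip_width: 0.0181
grasp_force: 15.0
```

>>> step_arm(motion=[[[0, -0.17, 0.8], 0], [[0, 0, 1], 0], [[0, 0, 1], 0], [[0, 0, 0.9], 0], [[0, 0, 0.8], 0]])

```text
time: 21.17
eef_pos: [0.4545, -0.1358, 0.0507]
tool_rot: [[-1.0, 0.001, -0.001], [0.001, 1.0, 0.001], [0.001, 0.001, -1.0]]
ft_force: [-0.5, 0.2, -0.9]
grip_width: 0.0182
grasp_force: 15.0
```

>>> step_arm(motion=[[[0, 0, 0], 0], [[0, 0, 0], 0], [[0, 0, 0], 0], [[0, 0, 0], 0], [[0, 0, 0], 0]])

```text
time: 21.58
eef_pos: [0.4551, -0.136, 0.0523]
tool_rot: [[-1.0, 0.0, -0.0], [0.0, 1.0, 0.0], [0.0, 0.0, -1.0]]
ft_force: [0.2, 0.4, -0.9]
grip_width: 0.0178
grasp_force: 15.0
```

```bash
python3 - <<'E'
from h import *
c=viewer.read_camera("wrist"); o,D,P=cloud(c)
s=bot.state(); print(s["eef_pos"],s["ft_force"],s["time"])
t=s["eef_pos"]
for b in blobs(P,t[2]+.03,t[2]+.048,(t[0]-.03,t[0]+.05,t[1]-.05,t[1]+.05)): print("held",*b)
E
```

```text
[ 0.45512525 -0.13598789  0.05236286] [-0.60343284 -0.58544509 -1.10818416] 21.6333
held [286. 276.] 3123 [ 0.4621 -0.1307  0.0924]
held [285. 350.] 179 [ 0.5028 -0.1339  0.0864]
held [322. 350.] 46 [ 0.5029 -0.1142  0.0864]
```

>>> step_arm(motion=[[[0, 0, 0], 0], [[0, 0, 0], 0], [[0, 0, 0], 0], [[0, 0, 0], 0], [[0, 0, 0], 0]], jaw=0.45)

```text
time: 22.05
eef_pos: [0.4552, -0.1361, 0.0525]
tool_rot: [[-1.0, 0.0, 0.0], [0.0, 1.0, -0.0], [-0.0, -0.0, -1.0]]
ft_force: [0.4, -0.5, -0.4]
grip_width: 0.0393
grasp_force: 0.0
```

>>> step_arm(motion=[[[0, 0, -3], 0], [[0, 0, -4], 0], [[0, 0, -4], 0], [[0, 0, -2], 0], [[0, 0, 0], 0]])

```text
time: 22.47
eef_pos: [0.4583, -0.1378, 0.1881]
tool_rot: [[-1.0, 0.0, 0.009], [0.0, 1.0, -0.005], [-0.009, -0.005, -1.0]]
ft_force: [0.4, -0.1, 0.1]
grip_width: 0.0397
grasp_force: 0.0
```

>>> step_arm(motion=[[[0, 3, 0], 0], [[0, 4, 0], 0], [[0, 4, 0], 0], [[0, 3, 0], 0], [[0, 0, 0], 0]])

```text
time: 22.88
eef_pos: [0.4539, 0.0085, 0.1812]
tool_rot: [[-1.0, -0.004, -0.002], [-0.004, 1.0, 0.002], [0.002, 0.002, -1.0]]
ft_force: [-0.4, 0.6, 0.2]
grip_width: 0.0394
grasp_force: 0.0
```

```bash
python3 - <<'E'
from h import *
c=viewer.read_camera("wrist"); o,D,P=cloud(c)
s=bot.state(); print(s["eef_pos"],np.round(s["tool_rot"],3),s["time"])
for x in canister(P,(.477,-.123)): print("can",x.round(4))
for b in blobs(P,.0835,.12,(.43,.53,-.18,-.07)): print("cap",*b)
for b in blobs(P,.106,.12,(.43,.53,.02,.1)): print("knob",*b)
E
```

```text
[0.45429552 0.00629088 0.18134025] [[-1.    -0.004 -0.002]
 [-0.004  1.     0.001]
 [ 0.002  0.001 -1.   ]] 22.9333
can [ 0.4767 -0.1229]
can [ 0.4764 -0.1222  0.0512]
can [ 0.4774 -0.1232]
can [ 0.4768 -0.1225  0.0373]
cap [144. 204.] 412 [ 0.4551 -0.1124  0.0861]
cap [118. 205.] 417 [ 0.4562 -0.1353  0.086 ]
cap [135. 226.] 391 [ 0.4752 -0.1238  0.086 ]
cap [160. 225.] 386 [ 0.474  -0.1004  0.0861]
cap [109. 228.] 370 [ 0.4771 -0.1463  0.0861]
cap [153. 247.] 366 [ 0.4959 -0.109   0.086 ]
cap [127. 249.] 372 [ 0.4978 -0.1337  0.0861]
knob [343. 243.] 430 [0.4825 0.0603 0.1107]
```

All seven caps are at 86 mm and well spaced. Now the cover.

>>> step_arm(motion=[[[-1, 2, 0], 0], [[-1, 2, 0], 0], [[-0.9, 1.4, 1], 0], [[0, 0, 2], 0], [[0, 0, 2], 0]])

```text
time: 23.35
eef_pos: [0.4852, 0.0573, 0.1317]
tool_rot: [[-1.0, -0.0, 0.001], [-0.0, 1.0, -0.001], [-0.001, -0.001, -1.0]]
ft_force: [0.3, 0.5, 0.2]
grip_width: 0.0395
grasp_force: 0.0
```

>>> step_arm(motion=[[[0, 0, 0.8], 0], [[0, 0, 0], 0], [[0, 0, 0], 0], [[0, 0, 0], 0], [[0, 0, 0], 0]])

```text
time: 23.77
eef_pos: [0.4852, 0.0574, 0.1256]
tool_rot: [[-1.0, 0.001, 0.002], [0.001, 1.0, -0.0], [-0.002, -0.0, -1.0]]
ft_force: [-0.2, 0.0, -0.5]
grip_width: 0.0398
grasp_force: 0.0
```

```bash
python3 - <<'E'
from h import *
c=viewer.read_camera("wrist"); o,D,P=cloud(c)
s=bot.state(); print(s["eef_pos"],np.round(s["tool_rot"],3),s["time"],s["grip_width"])
for b in blobs(P,.109,.116,(.45,.51,.03,.09)): print("knob",*b)
E
```

```text
[0.48514239 0.05748604 0.12559006] [[-1.     0.001  0.002]
 [ 0.001  1.    -0.   ]
 [-0.002 -0.    -1.   ]] 23.8167 0.03978920191390976
knob [286. 233.] 805 [0.4845 0.0601 0.111 ]
```

>>> step_arm(motion=[[[0.05, 0.25, 1.2], 0], [[0, 0, 1.8], 0], [[0, 0, 1.7], 0], [[0, 0, 1.2], 0], [[0, 0, 0.5], 0]])

```text
time: 24.23
eef_pos: [0.4831, 0.0604, 0.0595]
tool_rot: [[-1.0, 0.0, -0.001], [0.0, 1.0, 0.0], [0.001, 0.0, -1.0]]
ft_force: [-0.3, -0.1, -0.1]
grip_width: 0.0397
grasp_force: 0.0
```

>>> step_arm(motion=[[[0, 0, 0], 0], [[0, 0, 0], 0], [[0, 0, 0], 0], [[0, 0, 0], 0], [[0, 0, 0], 0]])

```text
time: 24.65
eef_pos: [0.4844, 0.0603, 0.0613]
tool_rot: [[-1.0, 0.0, 0.002], [0.0, 1.0, -0.0], [-0.002, -0.0, -1.0]]
ft_force: [0.4, -0.4, -0.1]
grip_width: 0.0398
grasp_force: 0.0
```

>>> step_arm(motion=[[[0, 0, 0], 0], [[0, 0, 0], 0], [[0, 0, 0], 0], [[0, 0, 0], 0], [[0, 0, 0], 0]], jaw=0.1, force=30)

```text
time: 25.07
eef_pos: [0.4838, 0.0603, 0.0606]
tool_rot: [[-1.0, 0.0, 0.0], [0.0, 1.0, -0.0], [-0.0, -0.0, -1.0]]
ft_force: [-0.6, -1.3, 1.7]
grip_width: 0.0207
grasp_force: 30.0
```

>>> step_arm(motion=[[[0, 0, -1.5], 0], [[0, 0, -3], 0], [[0, 0, -3], 0], [[0, 0, -2.5], 0], [[0, 0, -1.5], 0]])

```text
time: 25.48
eef_pos: [0.4848, 0.0604, 0.1782]
tool_rot: [[-1.0, 0.0, 0.003], [0.0, 1.0, -0.0], [-0.003, -0.0, -1.0]]
ft_force: [0.9, 0.5, -1.3]
grip_width: 0.0204
grasp_force: 30.0
```

>>> step_arm(motion=[[[0, 0, 0], 0], [[0, 0, 0], 0], [[0, 0, 0], 0], [[0, 0, 0], 0], [[0, 0, 0], 0]])

```text
time: 25.9
eef_pos: [0.4827, 0.0605, 0.1738]
tool_rot: [[-1.0, 0.0, -0.003], [0.0, 1.0, 0.0], [0.003, 0.0, -1.0]]
ft_force: [0.2, 0.7, -1.5]
grip_width: 0.0207
grasp_force: 30.0
```

```bash
python3 - <<'E'
from h import *
c=viewer.read_camera("wrist"); o,D,P=cloud(c); save("w5",c["frame"])
s=bot.state(); print(s["eef_pos"],np.round(s["tool_rot"],3),s["time"],s["grip_width"],s["grasp_force"])
t=s["eef_pos"]
for b in blobs(P,t[2]+.046,t[2]+.056,(.45,.51,.03,.09)): print("knob",*b)
E
```

```text
[0.48288659 0.06049498 0.17401373] [[-1.     0.    -0.003]
 [ 0.     1.     0.   ]
 [ 0.003  0.    -1.   ]] 25.95 0.020630270243931915 29.999710363335907
knob [282. 279.] 2476 [0.4823 0.0609 0.2245]
```

View pics/w5.png

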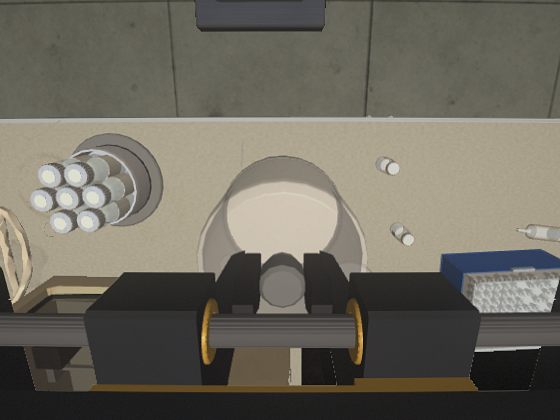

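Wrist view 5: cover held by the knob (282,285), hanging straight; seven caps in the cup at left (68,198). Carry it over the canister.

>>> step_arm(motion=[[[0.1, -2, 0], 0], [[0.2, -4, 0], 0], [[0.2, -4, 0], 0], [[0.1, -4, 0], 0], [[0, -3, 0], 0]])

```text
time: 26.37
eef_pos: [0.477, -0.112, 0.1749]
tool_rot: [[-1.0, 0.001, -0.001], [0.001, 1.0, -0.0], [0.001, -0.0, -1.0]]
ft_force: [0.6, -0.1, -0.6]
grip_width: 0.0207
grasp_force: 30.0
```

>>> step_arm(motion=[[[0, -1.3, 0], 0], [[0, 0, 0], 0], [[0, 0, 0], 0], [[0, 0, 0], 0], [[0, 0, 0], 0]])

```text
time: 26.78
eef_pos: [0.4776, -0.1211, 0.1751]
tool_rot: [[-1.0, -0.001, -0.001], [-0.001, 1.0, 0.001], [0.001, 0.001, -1.0]]
ft_force: [-0.3, -0.1, -0.9]
grip_width: 0.0205
grasp_force: 30.0
```

>>> step_arm(motion=[[[0, 0, 0], 0], [[0, 0, 0], 0], [[0, 0, 0], 0], [[0, 0, 0], 0], [[0, 0, 0], 0]])

```text
time: 27.2
eef_pos: [0.4777, -0.1223, 0.1755]
tool_rot: [[-1.0, -0.0, 0.0], [-0.0, 1.0, -0.0], [-0.0, -0.0, -1.0]]
ft_force: [-0.9, 0.3, -1.7]
grip_width: 0.0208
grasp_force: 30.0
```

```bash
python3 - <<'E'
from h import *
c=viewer.read_camera("wrist"); o,D,P=cloud(c)
s=bot.state(); print(s["eef_pos"],np.round(s["tool_rot"],3),s["time"],s["grip_width"],s["ft_force"])
t=s["eef_pos"]
for b in blobs(P,t[2]+.046,t[2]+.056,(.45,.51,-.15,-.09)): print("knob",*b)
for x in canister(P,(.477,-.123)): print("can",x.round(4))
E
```

```text
[ 0.47771013 -0.12245286  0.17546233] [[-1.  0.  0.]
 [ 0.  1. -0.]
 [-0. -0. -1.]] 27.25 0.02055924604181872 [-0.06231374  0.2882864  -1.45143114]
knob [282. 279.] 2479 [ 0.4773 -0.1221  0.2261]
can [ 0.4768 -0.1229]
can [ 0.4764 -0.1229  0.0516]
can [ 0.4765 -0.1229]
can [ 0.484  -0.1227  0.0453]
```

>>> step_arm(motion=[[[0.1, -0.06, 0.7], 0], [[0, 0, 1], 0], [[0, 0, 1], 0], [[0, 0, 1], 0], [[0, 0, 1], 0]])

```text
time: 27.67
eef_pos: [0.4761, -0.123, 0.1268]
tool_rot: [[-1.0, 0.001, -0.001], [0.001, 1.0, 0.001], [0.001, 0.001, -1.0]]
ft_force: [0.8, 0.2, -2.2]
grip_width: 0.0208
grasp_force: 30.0
```

>>> step_arm(motion=[[[0, 0, 0.7], 0], [[0, 0, 0.5], 0], [[0, 0, 0.3], 0], [[0, 0, 0], 0], [[0, 0, 0], 0]])

```text
time: 28.08
eef_pos: [0.4768, -0.1233, 0.1135]
tool_rot: [[-1.0, 0.0, 0.0], [0.0, 1.0, -0.0], [-0.0, -0.0, -1.0]]
ft_force: [-0.3, 0.1, -1.7]
grip_width: 0.0205
grasp_force: 30.0
```

>>> step_arm(motion=[[[0, 0, 0.5], 0], [[0, 0, 0.5], 0], [[0, 0, 0.5], 0], [[0, 0, 0.5], 0], [[0, 0, 0.5], 0]])

```text
time: 28.5
eef_pos: [0.4766, -0.1231, 0.0878]
tool_rot: [[-1.0, 0.0, -0.0], [0.0, 1.0, 0.0], [0.0, 0.0, -1.0]]
ft_force: [-0.1, 0.2, -1.3]
grip_width: 0.0205
grasp_force: 30.0
```

>>> step_arm(motion=[[[0, 0, 0.5], 0], [[0, 0, 0.3], 0], [[0, 0, 0], 0], [[0, 0, 0], 0], [[0, 0, 0], 0]])

```text
time: 28.92
eef_pos: [0.4769, -0.1233, 0.0806]
tool_rot: [[-1.0, 0.0, 0.0], [0.0, 1.0, -0.0], [-0.0, -0.0, -1.0]]
ft_force: [0.4, 0.1, -0.3]
grip_width: 0.0207
grasp_force: 30.0
```

>>> step_arm(motion=[[[0, 0, 0.4], 0], [[0, 0, 0.4], 0], [[0, 0, 0.3], 0], [[0, 0, 0.1], 0], [[0, 0, 0], 0]])

```text
time: 29.33
eef_pos: [0.4763, -0.123, 0.0679]
tool_rot: [[-1.0, 0.0, -0.001], [0.0, 1.0, 0.0], [0.001, 0.0, -1.0]]
ft_force: [-0.1, -0.1, -2.1]
grip_width: 0.0204
grasp_force: 30.0
```

>>> step_arm(motion=[[[0, 0, 0.1], 0], [[0, 0, 0.1], 0], [[0, 0, 0], 0], [[0, 0, 0], 0], [[0, 0, 0], 0]])

```text
time: 29.75
eef_pos: [0.4768, -0.1232, 0.0666]
tool_rot: [[-1.0, 0.0, 0.0], [0.0, 1.0, -0.0], [-0.0, -0.0, -1.0]]
ft_force: [0.3, 0.4, 0.5]
grip_width: 0.0206
grasp_force: 30.0
```

Contact at the expected height. Release, retreat and check.

>>> step_arm(motion=[[[0, 0, 0.05], 0], [[0, 0, 0], 0], [[0, 0, 0], 0], [[0, 0, 0], 0], [[0, 0, 0], 0]], jaw=0.45)

```text
time: 30.17
eef_pos: [0.4767, -0.1232, 0.066]
tool_rot: [[-1.0, 0.0, 0.0], [0.0, 1.0, -0.0], [-0.0, -0.0, -1.0]]
ft_force: [0.9, 0.2, -0.3]
grip_width: 0.0398
grasp_force: 0.0
```

>>> step_arm(motion=[[[0, 0, -2], 0], [[0, 0, -3], 0], [[0, 0, -4], 0], [[0, 0, -3], 0], [[0, 0, 0], 0]])

```text
time: 30.58
eef_pos: [0.4804, -0.1251, 0.1929]
tool_rot: [[-1.0, 0.0, 0.01], [0.0, 1.0, -0.006], [-0.01, -0.005, -1.0]]
ft_force: [0.6, 0.2, 0.1]
grip_width: 0.0398
grasp_force: 0.0
```

>>> step_arm(motion=[[[0, 3, 0], 0], [[0, 4, 0], 0], [[0, 4, 0], 0], [[0, 3, 0], 0], [[0, 0, 0], 0]])

```text
time: 31.0
eef_pos: [0.4759, 0.0214, 0.1855]
tool_rot: [[-1.0, -0.004, -0.0], [-0.004, 1.0, 0.002], [0.0, 0.002, -1.0]]
ft_force: [0.3, -0.4, -0.5]
grip_width: 0.0401
grasp_force: 0.0
```

```bash
python3 - <<'E'
from h import *
c=viewer.read_camera("wrist"); o,D,P=cloud(c); save("w6",c["frame"])
s=bot.state(); print(s["eef_pos"],s["time"],s["grip_width"])
for b in blobs(P,.112,.125,(.44,.52,-.16,-.08)): print("knob",*b,P[int(b[0][1]),int(b[0][0])])
for x in canister(P,(.477,-.123)): print("can",x.round(4))
E
```

```text
[0.4762488  0.01910997 0.18552662] 31.05 0.03965885867952529
knob [104. 212.] 578 [ 0.4772 -0.1226  0.1166] [ 0.47643054 -0.12094886  0.1167885 ]
can [ 0.477  -0.1231]
can [ 0.4765 -0.1223  0.0512]
can [ 0.4711 -0.1195]
can [ 0.4779 -0.1227  0.0453]
```

View pics/w6.png

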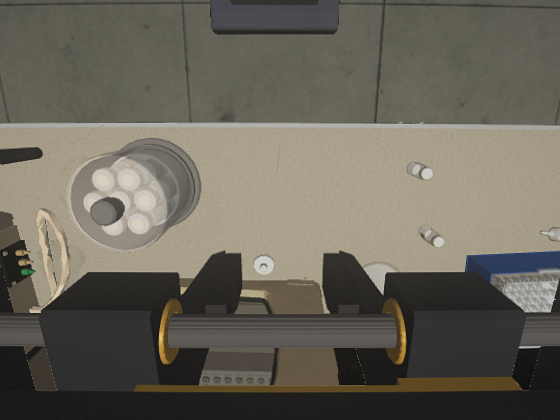

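Wrist view 6: the cover is home on the foot, knob (104,212), with the seven vials upright inside. The knob is 6 mm higher than when the cover stood on the table, as it should be. Handing in.

```bash
python3 -c "
from station import bot
print(bot.hand_in())"
```

```text
the job is handed in; nothing more can be done
None
```

The three loose vials now stand upright in the cup with the other four, and the clear cover is fully home on the canister's foot; I handed the job in at about 31 s, and it returned no verdict.

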